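# Gauge a glass plate against the flip stop of a plate cutter

### The job

Set the glass plate up for scoring on the plate cutter: flip the stop fully down onto the fence, then push the plate by its edges, always lying on its rails, until it lies flush along the fence and its end bears lightly on the stop's brass gauging pad. Press the glass only gently, a hard push chips its edge. Then flip the stop back up out of the way, leaving the plate exactly where it was gauged and everything else on the bench untouched.

Things in the scene. Friction and masses are not known exactly. Their poses are not given: they have to be found in the camera images.
- stop_line (a point): Point of the flip stop's fixed carriage on the fence's front face, level with the rail tops, in the plane of the leaf's face. Axes: x squarely into the fence, y along the fence away from the plate, z up. Frame used below, in mm. Fence: x 0 to 25, top z = 30. Plate home: its back edge along the fence (centre at x = -50), its +y end on the stop's gauging pad, so its centre at y = -103 to -113.
- rails (a point): Middle of the front rail's top. In stop_line the rear rail spans x -4 to -32, the front rail x -78 to -90, tops z = 0. Between them is an open channel 46 mm wide (but for a steel anvil under the bridge), and in front of the front rail open space, both 18 mm deep down to the base: a fingertip can reach below the plate's edge there. The plate at home overhangs the front rail by 10 mm.
- cutter: Glass-plate cutter (fixed): grey base 220 x 400 x 10 mm, rails, aluminium fence. Origin: centre of the base's underside, 28 mm below the rail tops; x to the fence (its face at x = 45), y along it. A scoring bridge crosses over the plate at y 37 to 53, x -74 to 100, heights 65 to 79 mm; red scoring carriage on it at x 33 to 67, y 27 to 63, up to 106 mm high, column behind.
- stop_hinge (a point): Middle of the stop's hinge pin, which runs along the fence: in stop_line x = 15, y = 5, z = 46 mm. Round it the carriage, a dark steel saddle clamped on the fence: x -6 to 57, y -12 to 50, top z = 38; hinge cheeks x 5 to 25, y -7 to 18, up to z = 55.
- leaf (a joint): Angle of the flip stop's leaf (rad): 0 = fully down; grows as it swings up and back, to 1.85. Stiff hinge (0.12 N m; 2 to 4 N at the grip): stays where left, must be pushed all the way down. Leaf: aluminium plate, y 0 to 10. Down, its foot covers x -10 to -75, z 2 to 56. In the foot a brass adjusting screw at x = -55, z = 9; its flat 16 mm pad gauges.
- screw_hole (a point): Middle of the screw's hole in the leaf's face (leaf down: x = -55, y = 0, z = 9 in stop_line). From here the brass pad stands 3 to 13 mm out towards the plate; its setting differs each time, is kept, and is not reported: it has to be found by touch. The pad alone meets the plate's end: pushing the other end out of line with it turns the plate. The rules call the pad gauge_screw_c0 (its centre, 1.5 mm behind its face).
- grip (a point): Middle of the free part of the lever's orange cross grip: a bar of 14 mm diameter along the fence, free on all sides from 25 mm before to 23 mm past this point (stop_line y = 40). From the hinge pin: leaf down, 45 mm in front and 55 above; leaf up (1.75), 62 behind and 34 above (71 mm circle). A finger pushing the bar level, backward or forward, flips the leaf up or down.
- plate_center (a point): Centre (half-way up) of the loose glass plate, 100 x 200 x 6 mm, 0.2 to 0.4 kg, pale-green glass over a white coating. x across its width, y along its length, z up. It lies flat on the two rails, a little skew, 5 to 35 mm off the fence, its +y end 15 to 100 mm short of the stop; its centre is 3 mm above the rail tops. It slides at 0.5 to 2 N.
- brush_mid (a point): Loose wooden dust brush, 180 x 26 x 20 mm, lying along the back of the cutter; this is its middle. Leave alone.
- vial_rack: Loose white rack with vials, 70 x 120 x 50 mm, beside the cutter's stop end; origin under its centre. Leave alone.
- amber_bottle: Loose amber bottle, 76 mm in diameter, 180 mm high; origin under its centre. Leave alone.
- wash_bottle: Loose white wash bottle with red spout, 70 mm in diameter, 195 mm high; origin under its centre. Leave alone.
- timer: Loose white lab timer, 85 x 62 x 24 mm, flat on the bench at the left; origin under its centre. Leave alone.
Things that resemble listed ones, but are neither listed nor needed, are in the scene too. Of the things that look like the part that bears plate_center, the smaller one is meant.

How it is judged:
By the outcome, as a careful person would: the job done as asked, in the order asked, and still so for the second after the job is handed in, with the robot touching nothing.
It also fails if it takes over 72 s, if anything falls off the work surface, if the arm or the gripper's body presses on something with over 40 N, if the wrist force passes 120 N, or if a joint passes its speed limit or range.

### The arm

A 6-joint arm with a two-finger parallel gripper is mounted at the origin on the work surface. World frame = base frame: x ahead of the robot, y to its left, z up, the work surface at z = 0. Lengths are in m, angles in rad, forces in N, time in s.
With the tool pointing down it reaches from about 0.35 to 0.775 m from the base axis. Payload 5.5 kg.
Tool frame: the origin (TCP) lies at the very end of the fingers, on their centre line; the grasp point (between the pads) lies 19 mm behind it; y points along the fingers, z is the direction in which the jaws open and shut, and the axes are right-handed (so a half turn about y gives the same grasp; the last joint's range is limited). The gripper opens to 85 mm and grips with 20 to 120 N. Pads are 22 mm wide; open, the fingers measure 114 mm over their backs; the gripper's body (76 mm by 85 mm) begins 54 mm behind the grasp point. The pads swing forward as they close: fully open they stand 13 mm farther back than shut.
Start: joints at [-0.14, 0.313, 0.046, 1.304, 0, 1.431], TCP at [0.575, -0, 0.231] pointing down, gripper open.
Joint ranges: [-2.76, 2.76], [-0.86, 1.69], [-1.03, 1.26], [-2.2, 2.34], [-1.47, 1.5], [-3.14, 3.14]. Speed limits (rad/s): [2.57, 2.57, 3.14, 3.14, 3.14, 3.14].

### API

Orientations are given as a unit quaternion [w, x, y, z].
In Python, from workcell import env gives the robot as it stands.
- The arm moves only by the shell command python3 -m inch 'ROWS' [OPENING] [FORCE]. ROWS is JSON, a list that holds one entry, the list of rows, each a list of 4 numbers: the shift along the tool's x, y, z in mm, then the turn about the tool's y in degrees. In form: [[[tx, ty, tz, spin], ...]]. A call has 1 to 10 rows; each row is the pose to reach, as a shift and turn from the pose commanded when the call began, along the tool's axes at that moment; what a row does not reach only later rows make up. A row lasts 1/10 s, in which the tool goes at most 50 mm and 8.59 degrees, less where a joint would pass 70% of its speed; a pose out of reach is approached as far as the arm can. A call with a gripper value outside its range is refused whole. OPENING is the finger opening in mm, from 0 to 85.4, set as the call begins (- or left out, the last holds). The fingers move at their own pace and stop on an object; FORCE is the grip in N (left out, the last holds). Time passes only in rows, so rows that repeat a pose let the fingers close. It gives the time, the measured TCP pose, the force and the opening at its end, in the units of the state.
- env.get_state(): the state, without advancing time (a new reading comes with each control period).
- env.read_camera(name): name is "scene" or "side" or "wrist"; returns the picture (420x560x3 uint8, blue, green, red); there is no depth.
- env.camera_model(name): a dict with "fx", "fy", "cx", "cy" (pixels), "R" (3x3) and "t" (3): a world point X has camera coordinates R X + t; the wrist camera has in their place "mount" (4x4, takes a point from camera to tool coordinates, whose origin is the TCP and whose axes are the tool frame's). Camera axes: x right, y down, z forward; pixel columns grow to the right and rows downward; lengths in m; the calibration is good to about 2 mm. The wrist camera is an equidistant fisheye: a pixel r from the principal point sees the ray r / f radians off the axis. A picture is of the moment at which its call begins: read the wrist's pose just before it. camera_model takes no time and is no camera call.
- env.hand_in(): hands the job in, once; it reports no verdict.
The state is a dict: "clock": time; "joint_pos": joint angles; "qvel": joint speeds; "tau": joint torques, N m; "tcp_pos": TCP position; "orientation": TCP orientation; "wrist_force": force on the tool from outside, world axes, zero at the start; "ft_torque": the same for the moment, N m; "finger_gap": finger opening in m.
Only numpy, scipy, OpenCV 4.12 (cv2) and the standard library are available. Lean on these libraries where they do the work, as an engineer would, in place of code of your own. Each camera call takes 0.05 s, during which the arm holds its last target.

## Working session

There is one attempt and no reset: what is moved stays moved. The work goes in short steps, Python scripts to look and compute and a shell command to move; the robot and the scene stay as the last step left them, time stands still between calls to the robot, and variables do not carry over. Pictures are saved under pics/ and viewed, and the job is handed in when it is done.

```bash
ls; mkdir -p pics; python3 - <<'E'
from workcell import env
import cv2
print(env.get_state())
for n in ["scene","side","wrist"]:
    im=env.read_camera(n); cv2.imwrite(f"pics/{n}0.png",im)
    print(n,env.camera_model(n))
E
```

```text
pics
{'clock': 0.0, 'joint_pos': array([-1.39623061e-01,  3.13999578e-01,  4.49632795e-02,  1.30363437e+00,
        3.02275976e-06,  1.43118596e+00]), 'qvel': array([-1.28597546e-03, -1.14791774e-03,  9.85831252e-05, -1.04759225e-03,
        3.96757460e-04, -3.18955382e-04]), 'tau': array([-2.90074182e-03, -4.80629075e+01,  2.98531097e+01,  1.95313990e-02,
       -3.83516899e-04, -4.27451073e-05]), 'tcp_pos': array([5.74466393e-01, 5.30192739e-05, 2.30402952e-01]), 'orientation': array([ 0.49959864, -0.50039457,  0.50053283, -0.49947307]), 'wrist_force': array([0.18953738, 0.89368098, 0.10704318]), 'ft_torque': array([-0.0074705 ,  0.01183924,  0.01326352]), 'finger_gap': 0.08561590644459936}
scene {'fx': 379.9145988849892, 'fy': 379.9145988849892, 'cx': 279.35457881869866, 'cy': 209.7235132451283, 'R': array([[ 0.15565408,  0.98775015,  0.01102054],
       [ 0.83318299, -0.12528722, -0.53861788],
       [-0.53063915,  0.0930202 , -0.84247809]]), 't': array([-0.05075894, -0.32463048,  1.4943252 ])}
side {'fx': 384.7619273751321, 'fy': 384.7619273751321, 'cx': 281.6159201079988, 'cy': 208.11874920553868, 'R': array([[ 0.97809633, -0.20814644, -0.00162196],
       [-0.14673822, -0.68396582, -0.71460385],
       [ 0.14763288,  0.6991894 , -0.69952749]]), 't': array([-0.46406918,  0.12393957,  1.03243512])}
wrist {'fx': 325.19226210127806, 'fy': 325.19226210127806, 'cx': 283.0249101550669, 'cy': 204.1649810890039, 'mount': array([[-8.26877846e-04,  9.50628691e-01,  3.10329517e-01,
        -7.96600692e-02],
       [ 1.83006591e-04, -3.10329474e-01,  9.50629047e-01,
        -1.43026810e-01],
       [ 9.99999641e-01,  8.42846445e-04,  8.26332513e-05,
        -3.47243340e-05],
       [ 0.00000000e+00,  0.00000000e+00,  0.00000000e+00,
         1.00000000e+00]])}
```

View pics/scene0.png

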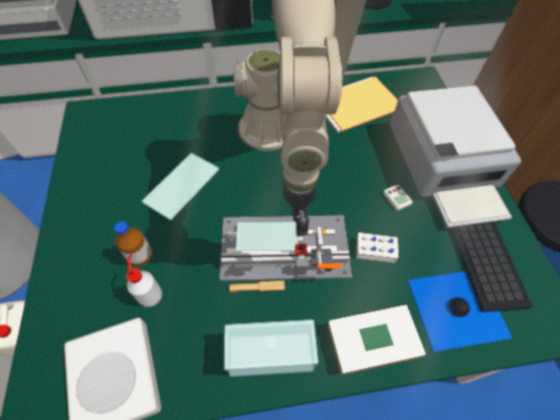

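View pics/side0.png

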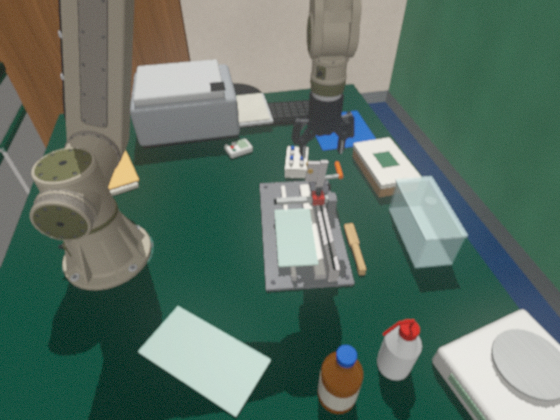

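View pics/wrist0.png

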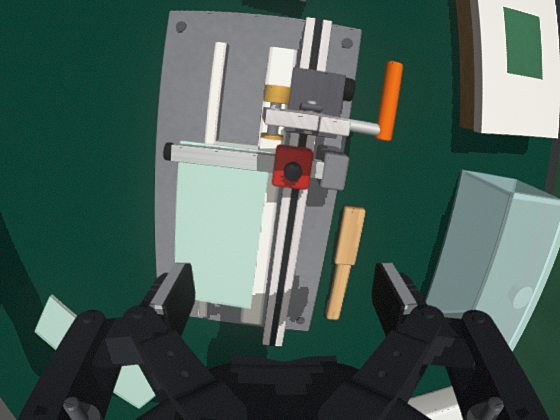

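```bash
cat > h.py <<'E'
import numpy as np, cv2
from scipy.spatial.transform import Rotation as Ro
from workcell import env
def Rq(q): return Ro.from_quat(np.r_[q[1:],q[0]]).as_matrix()
def ray(name,uv,st=None):
    m=env.camera_model(name); uv=np.atleast_2d(np.float64(uv))
    x=(uv[:,0]-m['cx'])/m['fx']; y=(uv[:,1]-m['cy'])/m['fy']
    if name=='wrist':
        r=np.hypot(x,y)+1e-12; d=np.c_[np.sin(r)*x/r,np.sin(r)*y/r,np.cos(r)]
        M=m['mount']; R=Rq(st['orientation'])
        return st['tcp_pos']+R@M[:3,3], d@(R@M[:3,:3]).T
    d=np.c_[x,y,np.ones_like(x)]
    return -m['R'].T@m['t'], d@m['R']
def onz(name,uv,z,st=None):
    o,d=ray(name,uv,st); return o+d*((z-o[2])/d[:,2])[:,None]
def proj(name,X,st=None):
    m=env.camera_model(name); X=np.atleast_2d(X)
    if name=='wrist':
        R=Rq(st['orientation']);M=m['mount']
        T=(X-st['tcp_pos'])@R; c=(T-M[:3,3])@M[:3,:3]
        th=np.arctan2(np.hypot(c[:,0],c[:,1]),c[:,2]); n=np.hypot(c[:,0],c[:,1])+1e-12
        return np.c_[m['cx']+m['fx']*th*c[:,0]/n, m['cy']+m['fy']*th*c[:,1]/n]
    c=X@m['R'].T+m['t']; return np.c_[m['cx']+m['fx']*c[:,0]/c[:,2], m['cy']+m['fy']*c[:,1]/c[:,2]]
E
python3 - <<'E'
import cv2
im=cv2.imread('pics/wrist0.png')
cv2.imwrite('pics/w0a.png',cv2.resize(im[0:180,145:425],None,fx=2.85,fy=2.85,interpolation=cv2.INTER_CUBIC))
cv2.imwrite('pics/w0b.png',cv2.resize(im[160:360,145:405],None,fx=3,fy=3,interpolation=cv2.INTER_CUBIC))
im=cv2.imread('pics/side0.png')
cv2.imwrite('pics/s0a.png',cv2.resize(im[140:300,250:390],None,fx=3.7,fy=3.7,interpolation=cv2.INTER_CUBIC))
from h import *
st=env.get_state()
print(Rq(st['orientation']).round(3))
E
```

```text
[[ 0.    -0.001  1.   ]
 [-1.     0.     0.   ]
 [-0.    -1.    -0.001]]
```

View pics/w0a.png

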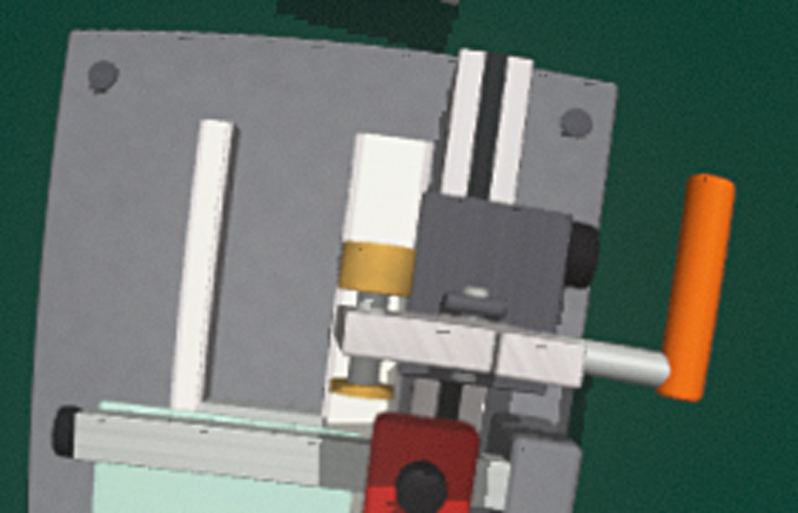

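View pics/w0b.png

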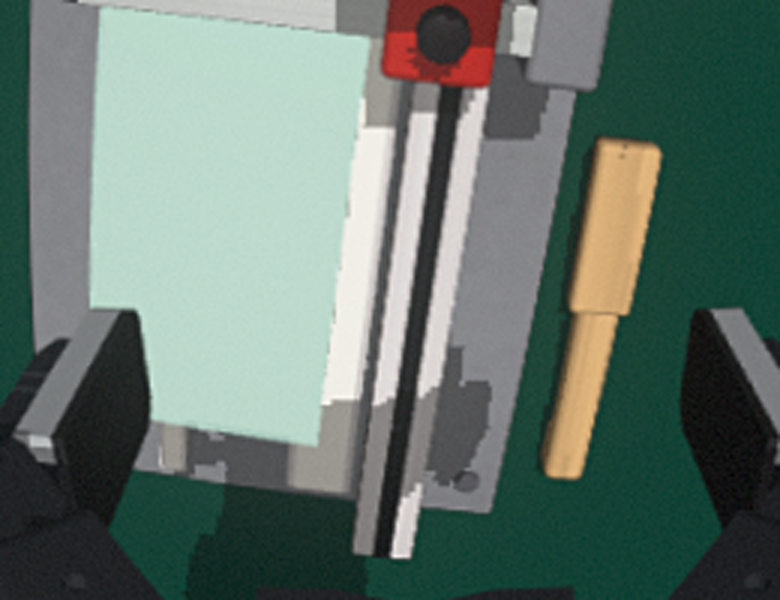

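View pics/s0a.png

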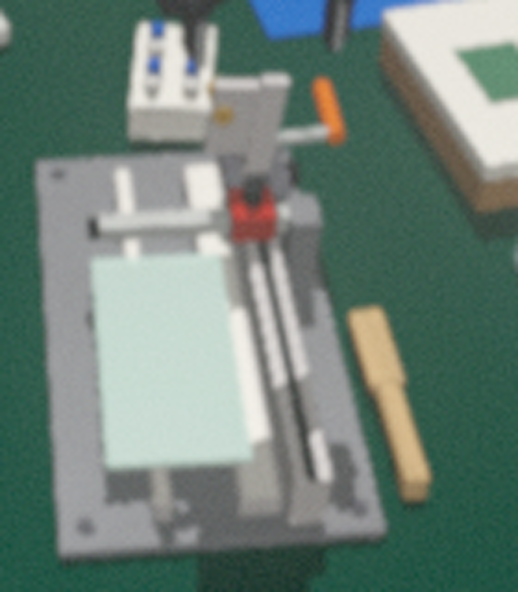

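```bash
python3 - <<'E'
from h import *
st=env.get_state()
a=lambda p:(np.array(p)/2.85+[145,0]); b=lambda p:(np.array(p)/3+[145,160])
B=onz('wrist',[a((72,32)),a((617,85)),b((491,512))],0.010,st)
for i in range(3):
  for j in range(i): print(np.linalg.norm(B[i]-B[j]))
print(B)
cut=np.array([[-110,200],[110,200],[110,-200]])/1000
# rigid fit
cm=cut.mean(0);bm=B[:,:2].mean(0);H=(cut-cm).T@(B[:,:2]-bm);ang=np.arctan2(H[0,1]-H[1,0],H[0,0]+H[1,1])
R=np.array([[np.cos(ang),-np.sin(ang)],[np.sin(ang),np.cos(ang)]]);o=bm-R@cm
print('cutter o',o,'yaw deg',np.degrees(ang),(B[:,:2]-o)@R)
f=lambda p,z:((onz('wrist',p,z,st)[:,:2]-o)@R*1000).round(1)
print('fence top front edge',f([a((463,50)),b((405,90)),b((357,550))],.058), 'back',f([a((533,58)),b((410,555))],.058))
print('saddle top',f([a((418,195)),a((570,212))],.066))
print('plate',f([a((98,402)),a((370,432)),b((97,10)),b((89,305)),b((160,422)),b((318,445)),b((370,38)),b((345,220))],.034))
print('front rail', f([a((205,120)),a((237,122)),a((172,408)),a((205,402))],.028))
print('bridge edges',f([a((90,412)),a((88,460)),b((80,0))],.079))
# orange handle ends at z?
E
```

```text
0.21776283155179382
0.4536759607935843
0.3980712651066575
[[ 0.44537475  0.19255262  0.01      ]
 [ 0.66140946  0.16517277  0.01      ]
 [ 0.61122345 -0.22972228  0.01      ]]
cutter o [ 0.52782529 -0.01879701] yaw deg -7.303255806465663 [[-0.1086486   0.1991538 ]
 [ 0.10911401  0.19945862]
 [ 0.10953459 -0.19861242]]
fence top front edge [[  45.9  189.7]
 [  41.8   16. ]
 [  46.5 -187.6]] back [[  69.5  190.8]
 [  69.3 -187.3]]
saddle top [[ 37.4 135.9]
 [ 87.5 138.1]]
plate [[ -72.6   50.5]
 [  31.7   50.3]
 [ -73.5   25.6]
 [ -74.9  -97.1]
 [ -44.1 -150.4]
 [  25.  -150.8]
 [  27.6   26.8]
 [  26.2  -44.3]]
front rail [[-43.9 160.5]
 [-31.7 160.5]
 [-44.6  50. ]
 [-31.9  53.6]]
bridge edges [[-61.1  53.9]
 [-60.9  37.7]
 [-65.2  38.6]]
```

```bash
cat >> h.py <<'E'
CO=np.array([0.52783,-0.01880]); YAW=np.radians(-7.30)
CR=np.array([[np.cos(YAW),-np.sin(YAW)],[np.sin(YAW),np.cos(YAW)]])
YS=87.0  # cutter y of stop_line
def toS(X): # world m -> stop_line mm
    X=np.atleast_2d(X); c=(X[:,:2]-CO)@CR*1000; return np.c_[c[:,0]-45,c[:,1]-YS,X[:,2]*1000-28]
def toW(S):
    S=np.atleast_2d(np.float64(S)); c=np.c_[S[:,0]+45,S[:,1]+YS]/1000; return np.c_[c@CR.T+CO,(S[:,2]+28)/1000]
def where():
    st=env.get_state(); R=Rq(st['orientation'])
    print('t',round(st['clock'],2),'tcp_S',toS(st['tcp_pos'])[0].round(2),'F_S',np.r_[CR.T@st['wrist_force'][:2],st['wrist_force'][2]].round(2),'toolz yaw rel',round(np.degrees(np.arctan2(R[1,2],R[0,2])-YAW),2),'gap',round(st['finger_gap']*1000,1))
E
python3 - <<'E'
from h import *
st=env.get_state()
def mask(n):
    im=cv2.imread(f'pics/{n}0.png'); h=cv2.cvtColor(im,cv2.COLOR_BGR2HSV)
    m=cv2.inRange(h,(8,190,150),(17,255,255)); nn,l,s,c=cv2.connectedComponentsWithStats(m)
    for i in range(1,nn):
        if s[i,4]>15: print(n,s[i],c[i])
    return m,l,s,c
for n in ['wrist','side','scene']: mask(n)
print(proj('side',toW([[77,15,80],[77,63,80]])),proj('wrist',toW([[77,15,80],[77,63,80]]),st))
where()
# wrist ends triangulated
E
```

```text
wrist [ 377   61   26   80 1130] [389.79292035 100.08761062]
scene [126 233  15  15 148] [132.33108108 240.33108108]
scene [318 264  22   5  85] [328.36470588 265.65882353]
[[340.70688312 174.55016903]
 [337.5911733  164.22363445]] [[387.57793118 120.35546569]
 [395.94954145  64.97174527]]
t 0.15 tcp_S [ -1.   -62.36 202.59] F_S [-0.34  1.02 -0.61] toolz yaw rel 7.3 gap 85.7
```

```bash
cat >> h.py <<'E'
def go(S):
    st=env.get_state(); R=Rq(st['orientation']); return (R.T@(toW(S)[0]-st['tcp_pos'])*1000).round(1)
E
python3 -c "
from h import *
print(go([112,50,200]),go([112,50,78]))"
```

```text
[-97.1   2.4 126.4] [-97.1 124.4 126.5]
```

```bash
python3 -m inch '[[[-16,0,21,3],[-40,0,52,7.3],[-64,0,84,7.3],[-85,0,110,7.3],[-97,0,126,7.3],[-97,0,126,7.3],[-97,0,126,7.3]]]' 0 40
python3 - <<'E'
from h import *
where(); print(go([112,50,78]))
st=env.get_state(); im=env.read_camera('wrist'); cv2.imwrite('pics/w1.png',im)
print(proj('wrist',toW([[77,15,80],[77,63,80]]),st))
E
```

```text
clock: 0.85
tcp_pos: [0.7006, 0.0971, 0.2303]
orientation: [0.467, -0.468, 0.531, -0.53]
wrist_force: [-0.1, -1.0, 0.9]
finger_gap: -0.0001
t 0.85 tcp_S [111.62  49.88 202.28] F_S [ 0.04 -1.03  0.9 ] toolz yaw rel 0.03 gap -0.1
[ -0.2 124.3   0.6]
[[244.41524324 233.76685121]
 [242.35854159 181.41078758]]
```

View pics/w1.png

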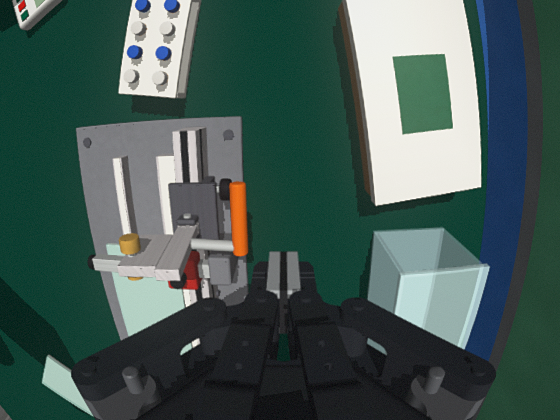

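```bash
python3 -m inch '[[[0,40,0,0],[0,80,0,0],[0,110,0,0],[0,124,0,0],[0,124,0,0],[0,124,0,0]]]'
python3 -c "
from h import *
where()
cv2.imwrite('pics/w2.png',env.read_camera('wrist'))
cv2.imwrite('pics/s2.png',env.read_camera('side')[130:250,250:410].repeat(4,0).repeat(4,1))"
```

```text
clock: 1.5
tcp_pos: [0.7016, 0.0966, 0.1091]
orientation: [-0.468, 0.467, -0.53, 0.531]
wrist_force: [0.4, -0.2, 1.3]
finger_gap: 0.0001
t 1.5 tcp_S [112.66  49.5   81.08] F_S [ 0.47 -0.11  1.34] toolz yaw rel -0.03 gap 0.1
```

View pics/w2.png

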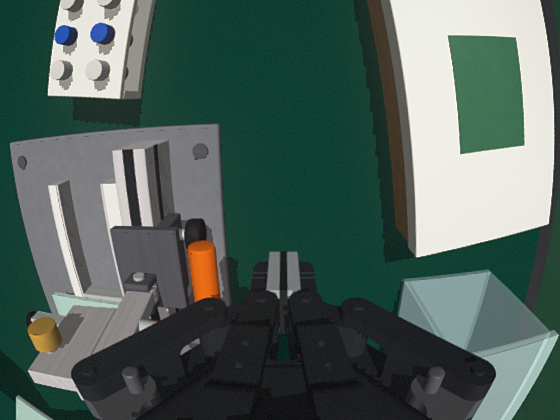

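View pics/s2.png

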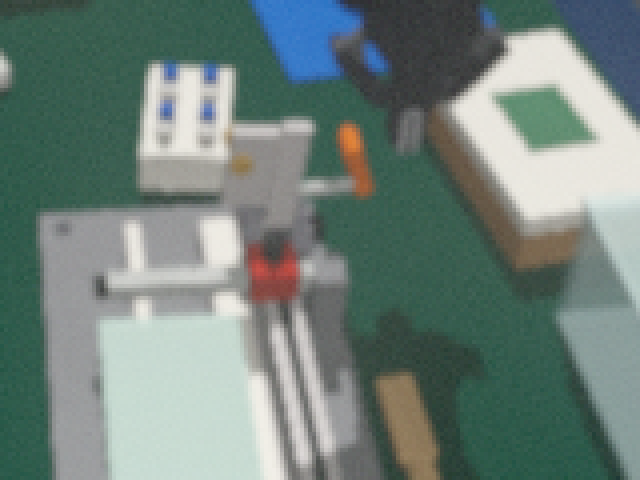

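```bash
python3 -m inch '[[[0,7,-4,0],[0,7,-9,0],[0,7,-12,0],[0,7,-15,0],[0,7,-18,0],[0,7,-21,0],[0,7,-24,0]]]'
python3 -c "
from h import *
where()"
```

```text
clock: 2.3
tcp_pos: [0.6814, 0.0997, 0.1026]
orientation: [-0.469, 0.465, -0.529, 0.533]
wrist_force: [9.7, -1.6, 4.5]
finger_gap: 0.0
t 2.3 tcp_S [92.22 50.02 74.62] F_S [ 9.8  -0.39  4.48] toolz yaw rel -0.02 gap 0.0
```

```bash
python3 -m inch '[[[0,0,4,0],[0,0,6,0],[0,5,6,0],[0,8,6,0],[0,8,6,0],[0,8,6,0]]]'
python3 -c "
from h import *
where()
cv2.imwrite('pics/s3.png',env.read_camera('side')[130:250,250:410].repeat(4,0).repeat(4,1))
cv2.imwrite('pics/c3.png',cv2.resize(env.read_camera('scene')[200:300,200:380],None,fx=4,fy=4))"
```

```text
clock: 2.9
tcp_pos: [0.6827, 0.0993, 0.0917]
orientation: [0.467, -0.468, 0.531, -0.531]
wrist_force: [0.1, -0.1, -0.4]
finger_gap: -0.0004
t 2.9 tcp_S [93.57 49.85 63.69] F_S [ 0.13 -0.06 -0.39] toolz yaw rel 0.01 gap -0.4
```

View pics/s3.png

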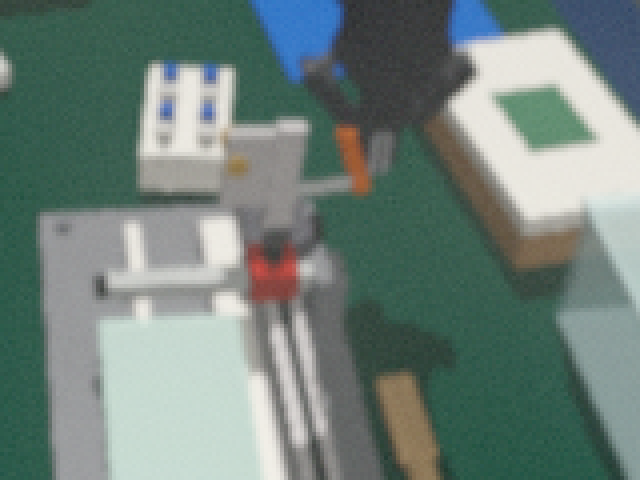

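View pics/c3.png

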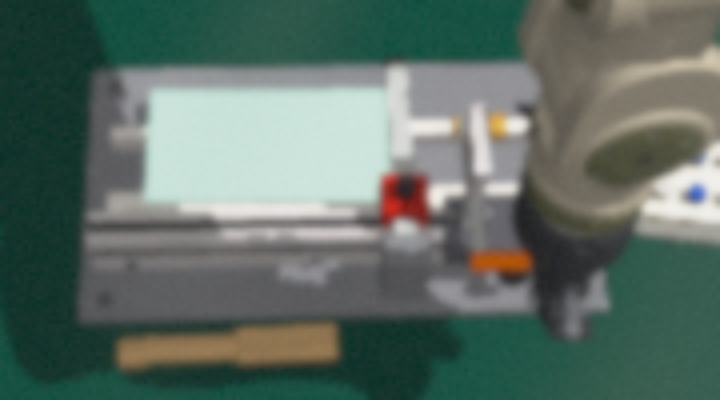

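```bash
python3 -m inch '[[[0,0,-6,0],[0,-6,-12,0],[0,-14,-18,0],[0,-21,-24,0],[0,-27,-30,0],[0,-31,-36,0],[0,-34,-42,0],[0,-36,-48,0],[0,-37,-54,0],[0,-38,-60,0]]]'
python3 -c "
from h import *
where()"
python3 -m inch '[[[0,0,-6,0],[0,0,-12,0],[0,1,-18,0],[0,3,-24,0],[0,6,-30,0],[0,6,-30,0]]]'
python3 -c "
from h import *
where()
cv2.imwrite('pics/s4.png',env.read_camera('side')[130:250,250:410].repeat(4,0).repeat(4,1))"
```

```text
clock: 4.0
tcp_pos: [0.623, 0.107, 0.1302]
orientation: [0.467, -0.467, 0.531, -0.531]
wrist_force: [1.3, 0.7, -1.0]
finger_gap: -0.0001
t 4.0 tcp_S [ 33.42  49.88 102.21] F_S [ 1.24  0.85 -0.96] toolz yaw rel 0.0 gap -0.1
clock: 4.6
tcp_pos: [0.5924, 0.1109, 0.1236]
orientation: [0.467, -0.468, 0.531, -0.53]
wrist_force: [0.4, -0.6, 0.2]
finger_gap: 0.0001
t 4.6 tcp_S [ 2.54 49.8  95.61] F_S [ 0.5  -0.59  0.18] toolz yaw rel 0.02 gap 0.1
```

View pics/s4.png

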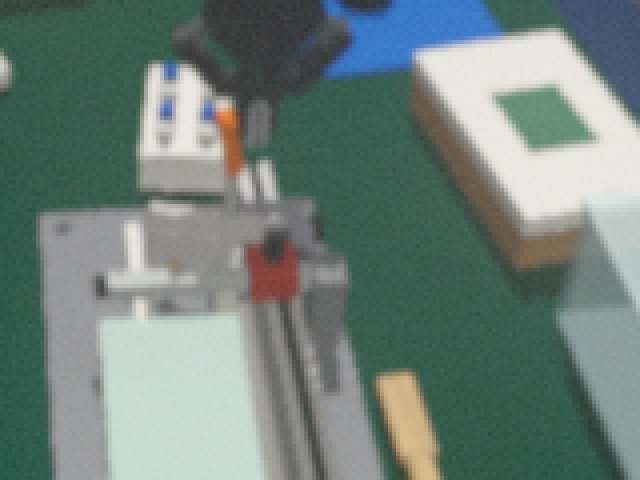

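```bash
python3 -m inch '[[[0,1,-3,0],[0,3,-6,0],[0,4,-9,0],[0,6,-12,0],[0,6,-14,0]]]'
python3 -c "
from h import *
where()"
python3 -m inch '[[[0,0,-1,0],[0,0,-2,0],[0,0,-2,0]]]'
python3 -c "
from h import *
where()"
```

```text
clock: 5.15
tcp_pos: [0.5796, 0.1125, 0.1179]
orientation: [0.467, -0.467, 0.531, -0.531]
wrist_force: [2.6, -0.7, -1.6]
finger_gap: -0.0003
t 5.15 tcp_S [-10.33  49.8   89.89] F_S [ 2.64 -0.32 -1.62] toolz yaw rel 0.0 gap -0.3
clock: 5.45
tcp_pos: [0.5794, 0.1126, 0.1187]
orientation: [-0.468, 0.466, -0.53, 0.532]
wrist_force: [4.8, -0.1, -1.8]
finger_gap: -0.0001
t 5.45 tcp_S [-10.53  49.86  90.7 ] F_S [ 4.78  0.56 -1.81] toolz yaw rel -0.01 gap -0.1
```

```bash
python3 -m inch '[[[0,0,-1,0],[0,0,-2,0],[0,0,-2,0]]]'
python3 -c "
from h import *
where()"
python3 -m inch '[[[0,0,-1,0],[0,0,-2,0],[0,0,-2,0]]]'
python3 -c "
from h import *
where()
cv2.imwrite('pics/s5.png',env.read_camera('side')[130:250,250:410].repeat(4,0).repeat(4,1))
cv2.imwrite('pics/c5.png',cv2.resize(env.read_camera('scene')[200:300,200:380],None,fx=4,fy=4))"
```

```text
clock: 5.75
tcp_pos: [0.5792, 0.1126, 0.1192]
orientation: [-0.469, 0.466, -0.529, 0.532]
wrist_force: [9.0, -1.6, -3.3]
finger_gap: -0.0005
t 5.75 tcp_S [-10.79  49.86  91.24] F_S [ 9.08 -0.41 -3.34] toolz yaw rel -0.03 gap -0.5
clock: 6.05
tcp_pos: [0.579, 0.1126, 0.1194]
orientation: [-0.469, 0.465, -0.529, 0.533]
wrist_force: [12.8, -2.2, -6.3]
finger_gap: 0.0001
t 6.05 tcp_S [-10.97  49.84  91.37] F_S [12.96 -0.57 -6.31] toolz yaw rel -0.05 gap 0.1
```

View pics/s5.png

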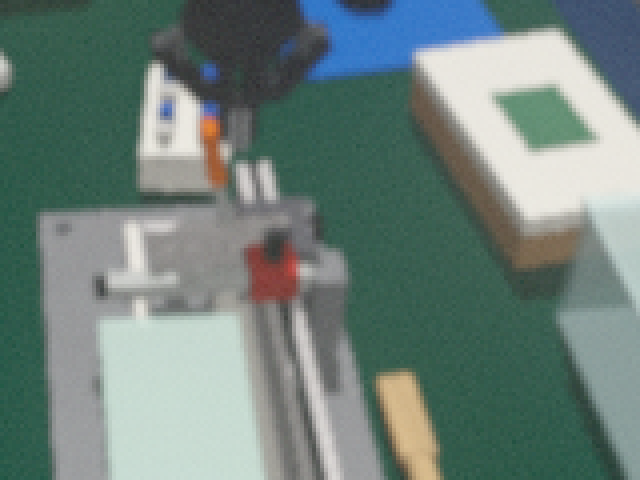

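View pics/c5.png

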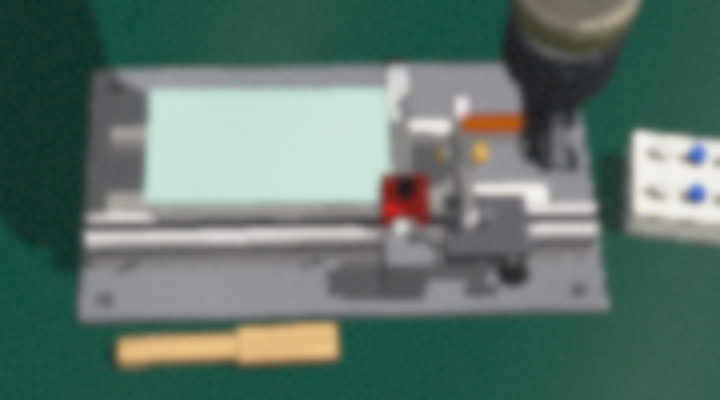

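```bash
python3 -m inch '[[[0,0,8,0],[0,0,16,0],[0,-20,16,0],[0,-55,16,0],[0,-90,16,0],[0,-90,16,0]]]' - -
python3 -c "
from h import *
where(); print(go([-145,-137,90]), go([-145,-137,-8]))"
```

```text
clock: 6.75
tcp_pos: [0.5922, 0.1115, 0.2135]
orientation: [-0.469, 0.465, -0.529, 0.532]
wrist_force: [0.8, -0.2, 0.1]
finger_gap: 0.0003
t 6.75 tcp_S [  2.25  50.43 185.55] F_S [ 0.82 -0.08  0.05] toolz yaw rel 0.01 gap 0.3
[ 187.5   94.2 -147.9] [ 187.7  192.2 -148.6]
```

```bash
python3 -m inch '[[[30,0,-24,0],[65,0,-52,0],[100,0,-80,0],[135,0,-107,0],[165,0,-130,0],[187,0,-148,0],[187,0,-148,0],[187,0,-148,0]]]' - -
python3 -c "
from h import *
where(); print(go([-145,-137,-8]))
cv2.imwrite('pics/w6.png',env.read_camera('wrist'))"
```

```text
clock: 7.55
tcp_pos: [0.4189, -0.0556, 0.2081]
orientation: [0.467, -0.467, 0.531, -0.531]
wrist_force: [-0.2, -0.3, 0.6]
finger_gap: 0.0004
t 7.55 tcp_S [-148.4  -137.33  180.08] F_S [-0.12 -0.32  0.63] toolz yaw rel -0.09 gap 0.4
[ -0.2 188.1   3.5]
```

View pics/w6.png

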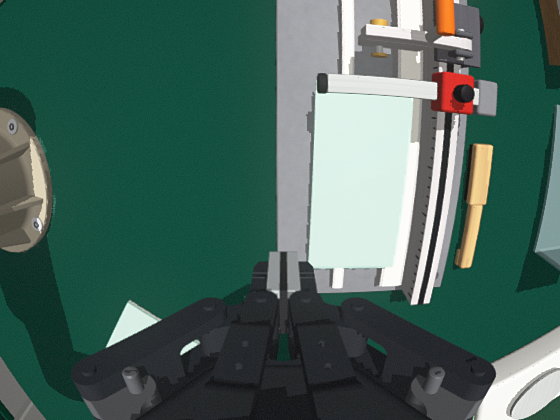

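```bash
python3 -m inch '[[[0,40,0,0],[0,85,2,0],[0,130,3,0],[0,165,3,0],[0,183,3,0],[0,187,3,0],[0,187,3,0],[0,187,3,0]]]' - -
python3 - <<'E'
from h import *
where()
im=cv2.imread('pics/w6.png')
cv2.imwrite('pics/w6a.png',cv2.resize(im[80:290,295:445],None,fx=2.8,fy=2.8,interpolation=cv2.INTER_CUBIC))
cv2.imwrite('pics/w7.png',env.read_camera('wrist'))
E
```

```text
clock: 8.4
tcp_pos: [0.4236, -0.0558, 0.0222]
orientation: [-0.468, 0.467, -0.53, 0.531]
wrist_force: [0.2, -0.3, 0.1]
finger_gap: 0.0003
t 8.4 tcp_S [-143.64 -136.97   -5.8 ] F_S [ 0.25 -0.23  0.05] toolz yaw rel 0.05 gap 0.3
```

View pics/w7.png

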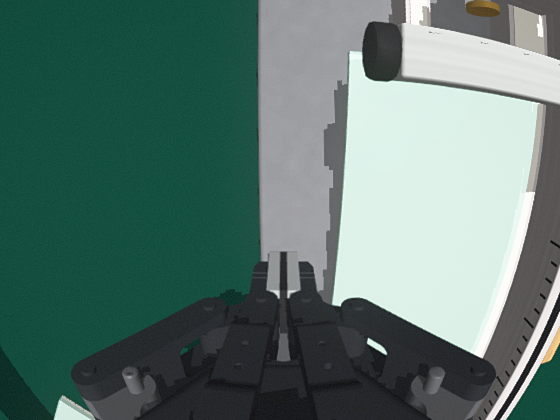

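View pics/w6a.png

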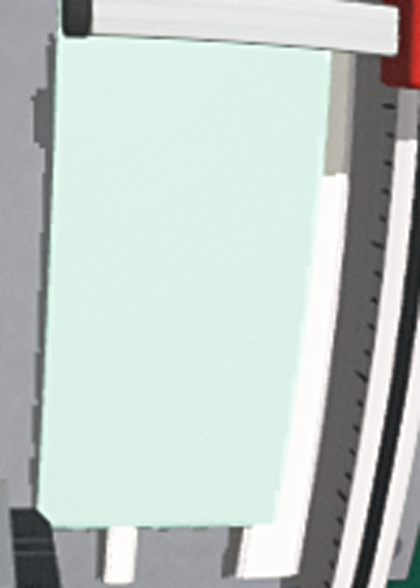

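```bash
python3 -m inch '[[[0,1,3,0],[0,2,5,0],[0,2,6,0],[0,2,7,0],[0,2,8,0],[0,2,9,0],[0,2,10,0],[0,2,11,0],[0,2,12,0],[0,2,13,0]]]' - -
python3 -c "
from h import *
where()"
python3 -m inch '[[[0,0,1,0],[0,0,2,0],[0,0,3,0],[0,0,4,0],[0,0,5,0],[0,0,6,0]]]' - -
python3 -c "
from h import *
where()
cv2.imwrite('pics/w8.png',env.read_camera('wrist'))"
```

```text
clock: 9.45
tcp_pos: [0.4347, -0.0573, 0.0191]
orientation: [0.467, -0.467, 0.531, -0.53]
wrist_force: [-2.1, 0.2, 1.0]
finger_gap: -0.0
t 9.45 tcp_S [-132.49 -137.07   -8.85] F_S [-2.11 -0.11  1.02] toolz yaw rel 0.0 gap -0.0
clock: 10.05
tcp_pos: [0.4413, -0.0583, 0.0193]
orientation: [0.467, -0.467, 0.531, -0.531]
wrist_force: [-1.7, -0.0, -0.4]
finger_gap: 0.0002
t 10.05 tcp_S [-125.85 -137.14   -8.74] F_S [-1.69 -0.25 -0.44] toolz yaw rel -0.0 gap 0.2
```

View pics/w8.png

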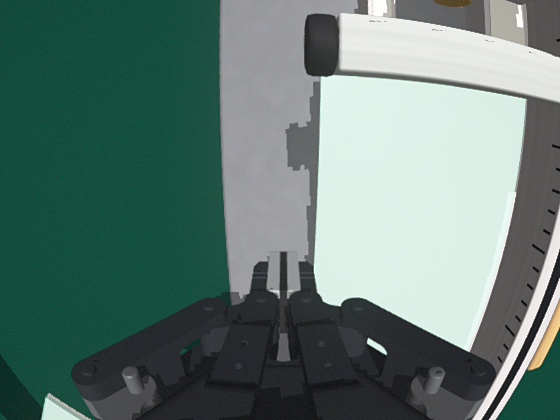

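```bash
python3 -m inch '[[[0,0,1,0],[0,0,2,0],[0,0,3,0],[0,0,4,0],[0,0,5,0]]]' - -
python3 -c "
from h import *
where()"
python3 -m inch '[[[0,0,0.8,0],[0,0,1.6,0],[0,0,2.4,0],[0,0,3.2,0]]]' - -
python3 -c "
from h import *
where()
cv2.imwrite('pics/w9.png',env.read_camera('wrist'))"
```

```text
clock: 10.6
tcp_pos: [0.4463, -0.0589, 0.0193]
orientation: [-0.467, 0.467, -0.531, 0.531]
wrist_force: [-0.9, 0.4, -0.2]
finger_gap: 0.0002
t 10.6 tcp_S [-120.77 -137.14   -8.67] F_S [-0.9   0.25 -0.16] toolz yaw rel -0.0 gap 0.2
clock: 11.0
tcp_pos: [0.4494, -0.0593, 0.0193]
orientation: [-0.467, 0.467, -0.531, 0.531]
wrist_force: [-1.2, 0.4, -0.2]
finger_gap: 0.0
t 11.0 tcp_S [-117.62 -137.17   -8.68] F_S [-1.28  0.21 -0.21] toolz yaw rel -0.0 gap 0.0
```

View pics/w9.png

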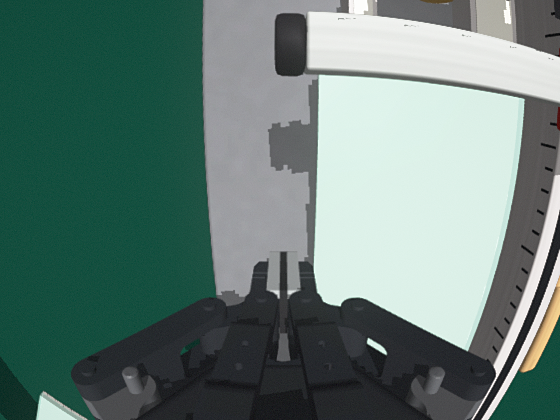

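```bash
python3 -m inch '[[[0,0,0.7,0],[0,0,1.4,0],[0,0,2,0]]]' - -
python3 -c "
from h import *
where()"
python3 -m inch '[[[0,0,0.7,0],[0,0,1.4,0],[0,0,2,0]]]' - -
python3 -c "
from h import *
where()"
```

```text
clock: 11.35
tcp_pos: [0.4514, -0.0596, 0.0193]
orientation: [-0.467, 0.467, -0.531, 0.531]
wrist_force: [-1.1, -0.1, 0.1]
finger_gap: 0.0002
t 11.35 tcp_S [-115.6  -137.14   -8.69] F_S [-1.04 -0.18  0.06] toolz yaw rel 0.0 gap 0.2
clock: 11.65
tcp_pos: [0.4525, -0.0595, 0.0192]
orientation: [0.467, -0.467, 0.531, -0.53]
wrist_force: [-5.8, 1.2, 1.6]
finger_gap: 0.0002
t 11.65 tcp_S [-114.54 -136.96   -8.81] F_S [-5.95  0.47  1.58] toolz yaw rel 0.01 gap 0.2
```

```bash
python3 -m inch '[[[0,0,-2,0],[0,0,-5,0],[0,0,-10,0],[0,0,-20,0],[0,0,-25,0],[0,-30,-30,0],[0,-70,-30,0],[0,-110,-30,0],[0,-110,-30,0],[0,-110,-30,0]]]' - -
python3 - <<'E'
from h import *
where(); st=env.get_state()
im=env.read_camera('wrist')
np.save('/tmp/st.npy',np.r_[st['tcp_pos'],st['orientation']])
cv2.imwrite('pics/w10.png',im)
cv2.imwrite('pics/w10a.png',cv2.resize(im[50:290,290:490],None,fx=2.5,fy=2.5,interpolation=cv2.INTER_CUBIC))
E
```

```text
clock: 12.65
tcp_pos: [0.424, -0.0562, 0.1302]
orientation: [-0.468, 0.467, -0.53, 0.532]
wrist_force: [-0.5, 0.4, -0.6]
finger_gap: -0.0
t 12.65 tcp_S [-143.2  -137.27  102.23] F_S [-0.51  0.34 -0.57] toolz yaw rel -0.0 gap -0.0
```

View pics/w10.png

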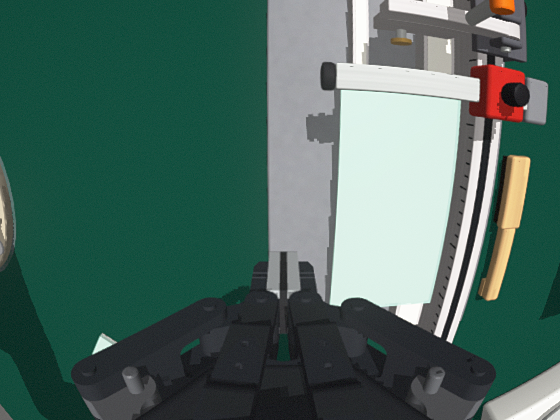

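View pics/w10a.png

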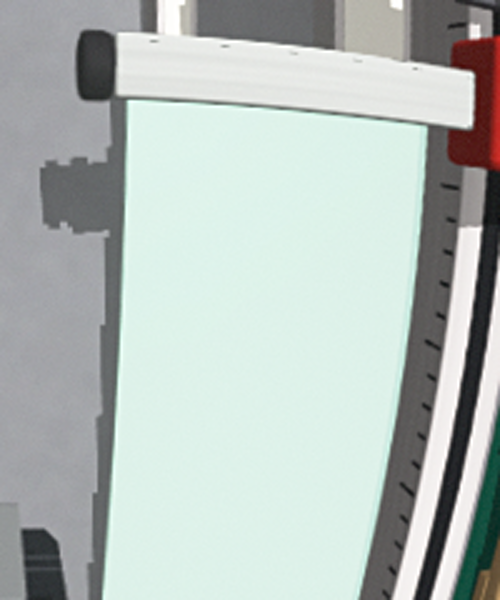

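```bash
cat >> h.py <<'E'
def platefit(im,st,nar=False):
    # front/back long edges of the plate in stop_line via colour mask, on z=34mm
    h=cv2.cvtColor(im,cv2.COLOR_BGR2HSV); m=cv2.inRange(h,(68,10,185),(95,60,255))
    n,l,s,c=cv2.connectedComponentsWithStats(m); i=1+np.argmax(s[1:,4]); m=(l==i)
    L=[];Rr=[];ys,xs=np.where(m)
    for v in range(ys.min()+3,ys.max()-3):
        r=xs[ys==v]; L.append((r.min()-.5,v)); Rr.append((r.max()+.5,v))
    out={}
    for k,P in (('front',L),('back',Rr)):
        S=toS(onz('wrist',P,.034,st)); 
        for _ in range(4):
            p=np.polyfit(S[:,1],S[:,0],1); e=S[:,0]-np.polyval(p,S[:,1]); S=S[abs(e)<max(.6,1.5*e.std())]
        print(k,'n',len(S),'y',S[:,1].min().round(),S[:,1].max().round(),'skew deg',np.degrees(np.arctan(p[0])).round(2),'x at y=-60,-137,-210',np.polyval(p,[-60,-137,-210]).round(1),'rms',(S[:,0]-np.polyval(p,S[:,1])).std().round(2))
    return m
E
python3 - <<'E'
from h import *
st=env.get_state()
im=cv2.imread('pics/w10.png'); m=platefit(im,st)
o=im.copy(); o[m]=(0,0,255); cv2.imwrite('pics/m10.png',o[0:330,250:520])
E
```

```text
front n 210 y -227.0 -50.0 skew deg 0.07 x at y=-60,-137,-210 [-102.6 -102.7 -102.8] rms 0.24
back n 202 y -234.0 -49.0 skew deg 0.11 x at y=-60,-137,-210 [-3.1 -3.2 -3.4] rms 0.3
```

View pics/m10.png

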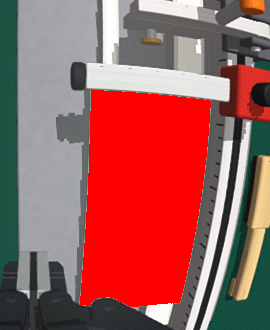

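```bash
python3 - <<'E'
from h import *
st=env.get_state()
a=lambda p:np.array(p)/2.5+[290,50]
print(toS(onz('wrist',[a((460,230)),a((448,330)),a((430,440)),a((400,575))],.058,st)).round(1))
print(toS(onz('wrist',[a((425,130)),a((418,240)),a((403,360)),a((362,580))],.034,st)).round(1))
print(toS(onz('wrist',[(269,20),(268,100),(268,200)],.010,st)).round(1))
E
```

```text
[[  -2.3  -78.6   30. ]
 [  -2.4 -109.4   30. ]
 [  -2.3 -145.4   30. ]
 [  -2.4 -195.    30. ]]
[[  -3.4  -49.5    6. ]
 [  -3.   -85.4    6. ]
 [  -3.3 -126.1    6. ]
 [  -3.  -211.2    6. ]]
[[-155.4    9.8  -18. ]
 [-156.2  -56.1  -18. ]
 [-156.9 -139.3  -18. ]]
```

```bash
python3 -c "
from h import *
print(go([-56.5,-264,102]))"
```

```text
[126.9  -0.9  87.7]
```

```bash
python3 -m inch '[[[25,0,15,0],[55,0,38,0],[90,0,62,0],[118,0,82,0],[127,0,87,0],[127,0,87,0],[127,0,87,0]]]' - -
python3 - <<'E'
from h import *
where(); print(go([-56.5,-264,-8])); st=env.get_state()
im=env.read_camera('wrist')
cv2.imwrite('pics/w11.png',im); platefit(im,st)
E
```

```text
clock: 13.4
tcp_pos: [0.4921, -0.1918, 0.1279]
orientation: [0.467, -0.467, 0.532, -0.53]
wrist_force: [0.3, -0.0, 0.1]
finger_gap: -0.0001
t 13.4 tcp_S [ -58.44 -263.09   99.94] F_S [0.27 0.02 0.12] toolz yaw rel -0.0 gap -0.1
[  1.1 107.9   2.3]
front n 167 y -233.0 -107.0 skew deg 0.06 x at y=-60,-137,-210 [-101.4 -101.5 -101.5] rms 0.26
back n 167 y -233.0 -106.0 skew deg 0.06 x at y=-60,-137,-210 [-1.  -1.1 -1.2] rms 0.18
```

View pics/w11.png

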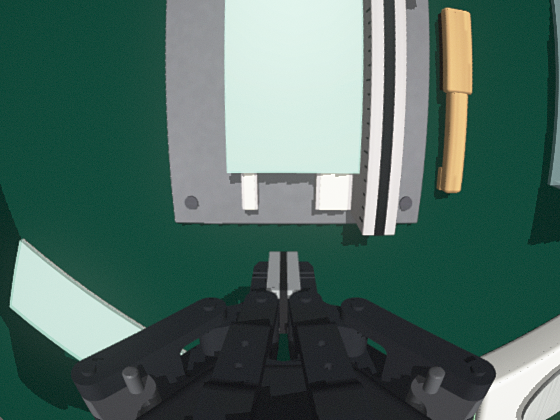

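```bash
python3 -m inch '[[[0,30,1,0],[0,60,1,0],[0,85,1,0],[0,100,1,0],[0,108,1,0],[0,108,1,0]]]' - -
python3 -c "
from h import *
where()"
python3 -m inch '[[[-2,0,0,0],[-4,0,0,0],[-6,0,0,0],[-7,0,0,0],[-8,0,0,0],[-9,0,0,0],[-10,0,0,0],[-11,0,0,0],[-12,0,0,0],[-13,0,0,0]]]' - -
python3 -c "
from h import *
where()"
```

```text
clock: 14.05
tcp_pos: [0.4935, -0.1916, 0.0205]
orientation: [0.467, -0.468, 0.531, -0.53]
wrist_force: [0.3, 0.4, 0.8]
finger_gap: 0.0003
t 14.05 tcp_S [ -57.06 -262.79   -7.49] F_S [0.24 0.48 0.75] toolz yaw rel 0.07 gap 0.3
clock: 15.05
tcp_pos: [0.4963, -0.1802, 0.0213]
orientation: [-0.467, 0.467, -0.531, 0.531]
wrist_force: [-0.4, -1.4, -0.6]
finger_gap: -0.0001
t 15.05 tcp_S [ -55.73 -251.07   -6.72] F_S [-0.24 -1.4  -0.63] toolz yaw rel -0.0 gap -0.1
```

```bash
python3 -m inch '[[[-1.2,0,-0.3,0],[-2.4,0,-0.6,0],[-3.6,0,-0.8,0],[-4.8,0,-0.8,0],[-6,0,-0.8,0],[-7.2,0,-0.8,0],[-8.4,0,-0.8,0],[-9.6,0,-0.8,0],[-10.8,0,-0.8,0],[-12,0,-0.8,0]]]' - -
python3 -c "
from h import *
where()"
python3 -m inch '[[[-1,0,0,0],[-2,0,0,0],[-3,0,0,0],[-4,0,0,0],[-5,0,0,0],[-6,0,0,0]]]' - -
python3 -c "
from h import *
where()
st=env.get_state();im=env.read_camera('wrist');cv2.imwrite('pics/w12.png',im); platefit(im,st)"
```

```text
clock: 16.05
tcp_pos: [0.4971, -0.1682, 0.0213]
orientation: [-0.467, 0.467, -0.531, 0.531]
wrist_force: [-1.0, -1.3, 0.5]
finger_gap: -0.0004
t 16.05 tcp_S [ -56.51 -239.1    -6.66] F_S [-0.81 -1.43  0.54] toolz yaw rel -0.0 gap -0.4
clock: 16.65
tcp_pos: [0.4979, -0.1622, 0.0213]
orientation: [-0.467, 0.467, -0.531, 0.531]
wrist_force: [-0.1, -1.7, -0.1]
finger_gap: -0.0002
t 16.65 tcp_S [ -56.51 -233.07   -6.69] F_S [ 0.16 -1.72 -0.07] toolz yaw rel -0.0 gap -0.2
front n 253 y -221.0 -110.0 skew deg 0.09 x at y=-60,-137,-210 [-101.  -101.1 -101.2] rms 0.13
back n 253 y -221.0 -108.0 skew deg 0.1 x at y=-60,-137,-210 [-1.  -1.1 -1.3] rms 0.17
```

View pics/w12.png

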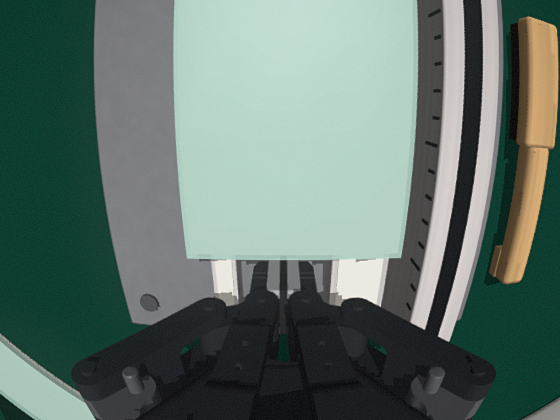

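```bash
python3 -m inch '[[[-0.8,0,0,0],[-1.6,0,0,0],[-2.4,0,0,0],[-3.2,0,0,0],[-4,0,0,0],[-4.8,0,0,0],[-5.6,0,0,0],[-6.4,0,0,0]]]' - -
python3 -c "
from h import *
where()"
python3 -m inch '[[[-0.5,0,0,0],[-1,0,0,0],[-1.5,0,0,0]]]' - -
python3 -c "
from h import *
where()"
python3 -m inch '[[[-0.5,0,0,0],[-1,0,0,0],[-1.5,0,0,0]]]' - -
python3 -c "
from h import *
where()"
```

```text
clock: 17.5
tcp_pos: [0.4987, -0.1559, 0.0213]
orientation: [-0.467, 0.467, -0.531, 0.531]
wrist_force: [-1.6, -1.6, -0.1]
finger_gap: 0.0003
t 17.5 tcp_S [ -56.48 -226.69   -6.66] F_S [-1.36 -1.74 -0.11] toolz yaw rel -0.0 gap 0.3
clock: 17.8
tcp_pos: [0.4989, -0.1544, 0.0213]
orientation: [-0.467, 0.467, -0.531, 0.531]
wrist_force: [-1.7, -1.8, -1.1]
finger_gap: 0.0005
t 17.8 tcp_S [ -56.5 -225.2   -6.7] F_S [-1.48 -2.01 -1.11] toolz yaw rel 0.0 gap 0.5
clock: 18.1
tcp_pos: [0.4991, -0.1529, 0.0213]
orientation: [-0.467, 0.467, -0.531, 0.531]
wrist_force: [-0.2, -1.4, -0.4]
finger_gap: 0.0003
t 18.1 tcp_S [ -56.5  -223.71   -6.67] F_S [ 0.02 -1.38 -0.41] toolz yaw rel -0.0 gap 0.3
```

```bash
for i in 1; do :; done; python3 -m inch '[[[-0.4,0,0,0],[-0.8,0,0,0],[-1.2,0,0,0]]]' - -
python3 -m inch '[[[-0.4,0,0,0],[-0.8,0,0,0]]]' - -
python3 -m inch '[[[-0.4,0,0,0],[-0.8,0,0,0]]]' - -
python3 -c "
from h import *
where()"
```

```text
clock: 18.4
tcp_pos: [0.4992, -0.1517, 0.0213]
orientation: [-0.467, 0.467, -0.531, 0.531]
wrist_force: [-1.6, -0.7, -0.5]
finger_gap: 0.0002
clock: 18.6
tcp_pos: [0.4993, -0.151, 0.0213]
orientation: [-0.467, 0.467, -0.531, 0.531]
wrist_force: [-1.5, -1.2, -1.0]
finger_gap: 0.0001
clock: 18.8
tcp_pos: [0.4994, -0.1502, 0.0213]
orientation: [-0.467, 0.467, -0.531, 0.531]
wrist_force: [0.1, -1.3, -0.8]
finger_gap: 0.0001
t 18.8 tcp_S [ -56.48 -220.9    -6.7 ] F_S [ 0.23 -1.33 -0.81] toolz yaw rel 0.0 gap 0.1
```

```bash
python3 -m inch '[[[-0.4,0,0,0],[-0.8,0,0,0]]]' - - | grep -E "tcp|wrist"
python3 -m inch '[[[-0.4,0,0,0],[-0.8,0,0,0]]]' - - | grep -E "tcp|wrist"
python3 -m inch '[[[-0.4,0,0,0],[-0.8,0,0,0]]]' - -| grep -E "tcp|wrist"
```

```text
tcp_pos: [0.4995, -0.1497, 0.0213]
wrist_force: [-1.4, -3.2, -1.4]
tcp_pos: [0.4995, -0.1496, 0.0214]
wrist_force: [-2.0, -5.1, -1.5]
tcp_pos: [0.4995, -0.1495, 0.0214]
wrist_force: [-2.7, -8.3, -1.4]
```

```bash
python3 -c "
from h import *
where()
cv2.imwrite('pics/w13.png',env.read_camera('wrist'))
s=env.read_camera('scene');cv2.imwrite('pics/c13.png',cv2.resize(s[200:300,210:360],None,fx=5,fy=5,interpolation=cv2.INTER_CUBIC))
s=env.read_camera('side');cv2.imwrite('pics/s13.png',cv2.resize(s[170:300,250:360],None,fx=4.5,fy=4.5,interpolation=cv2.INTER_CUBIC))"
```

```text
t 19.4 tcp_S [ -56.46 -220.23   -6.62] F_S [-1.6  -8.6  -1.37] toolz yaw rel -0.06 gap -0.1
```

View pics/c13.png

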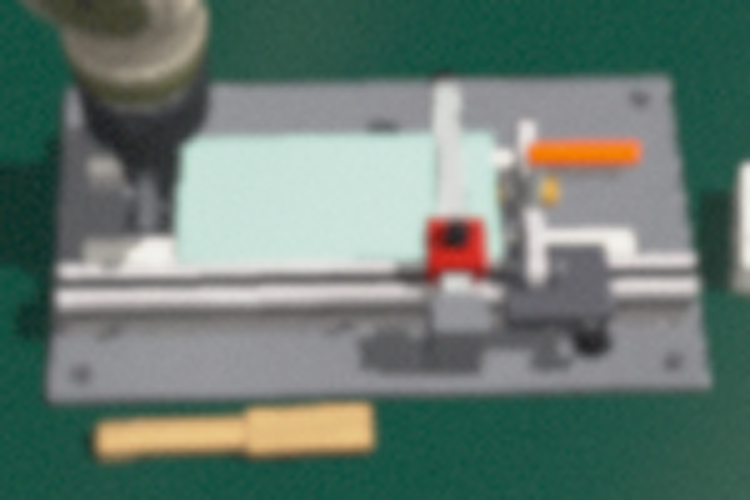

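View pics/s13.png

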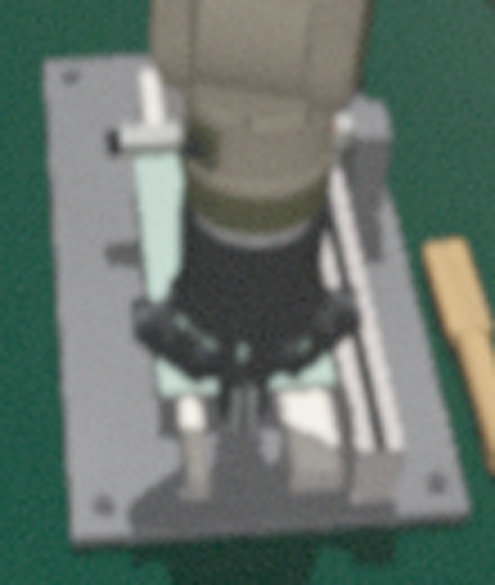

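```bash
python3 -m inch '[[[0.6,0,0,0],[1.2,0,0,0],[1.8,0,0,0],[3,0,0,0],[6,0,0,0],[12,0,0,0],[16,0,0,0],[16,-30,0,0],[16,-70,0,0],[16,-110,0,0]]]' - -
python3 -m inch '[[[0,0,0,0]]]' - - >/dev/null
python3 - <<'E'
from h import *
where(); st=env.get_state()
im=env.read_camera('wrist'); cv2.imwrite('pics/w14.png',im); platefit(im,st)
E
```

```text
clock: 20.55
tcp_pos: [0.4971, -0.1637, 0.1321]
orientation: [0.467, -0.467, 0.531, -0.53]
wrist_force: [1.2, 0.3, 0.7]
finger_gap: -0.0001
t 20.65 tcp_S [ -52.77 -236.03  109.04] F_S [0.4  0.17 0.22] toolz yaw rel -0.01 gap 0.0
front n 164 y -206.0 -78.0 skew deg 0.17 x at y=-60,-137,-210 [-101.2 -101.4 -101.6] rms 0.24
back n 164 y -206.0 -77.0 skew deg 0.06 x at y=-60,-137,-210 [-1.2 -1.3 -1.3] rms 0.18
```

View pics/w14.png

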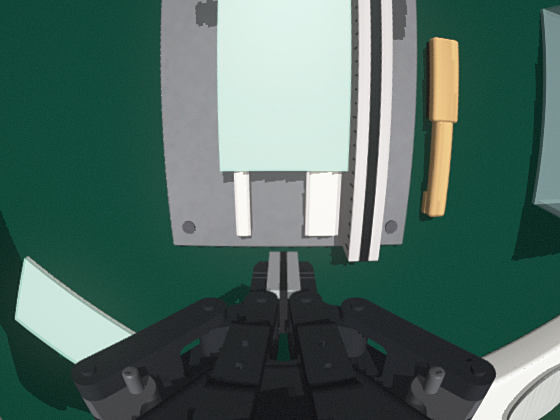

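```bash
python3 -c "
from h import *
print(go([-138,-110,109]), go([-138,-110,-8]))"
```

```text
[-125.6   -3.3  -83.9] [-125.8  113.7  -84.7]
```

```bash
python3 -m inch '[[[-20,0,-20,0],[-50,0,-45,0],[-85,0,-68,0],[-115,0,-83,0],[-125,0,-85,0],[-125,10,-85,0],[-125,50,-85,0],[-125,90,-85,0],[-125,112,-85,0],[-125,114,-85,0]]]' - -
python3 -m inch '[[[0,0,0,0],[0,0,0,0],[0,0,6,0],[0,0,12,0],[0,0,15,0],[0,0,17,0],[0,0,18,0],[0,0,19,0]]]' - - 
python3 -c "
from h import *
where()"
```

```text
clock: 21.7
tcp_pos: [0.4268, -0.0293, 0.0137]
orientation: [0.465, -0.468, 0.533, -0.529]
wrist_force: [-0.7, 0.3, 0.6]
finger_gap: -0.0001
clock: 22.5
tcp_pos: [0.448, -0.0312, 0.0173]
orientation: [0.467, -0.467, 0.531, -0.531]
wrist_force: [-0.7, 0.0, 0.1]
finger_gap: -0.0003
t 22.5 tcp_S [-122.57 -109.47  -10.7 ] F_S [-0.7  -0.04  0.09] toolz yaw rel 0.01 gap -0.3
```

```bash
python3 -m inch '[[[0,0,2,0],[0,0,4,0],[0,0,5,0],[0,0,6,0],[0,0,6.5,0],[0,0,6.5,0]]]' - - 
python3 -c "
from h import *
where()"
```

```text
clock: 23.1
tcp_pos: [0.4546, -0.0321, 0.0173]
orientation: [-0.467, 0.467, -0.531, 0.531]
wrist_force: [0.7, -0.2, -0.2]
finger_gap: 0.0003
t 23.1 tcp_S [-115.95 -109.54  -10.7 ] F_S [ 0.73 -0.12 -0.22] toolz yaw rel 0.0 gap 0.3
```

```bash
python3 -m inch '[[[0,0,0.5,0],[0,0,0.8,0]]]' - - ;python3 -c "
from h import *
where()"
```

```text
clock: 23.3
tcp_pos: [0.4553, -0.0322, 0.0173]
orientation: [-0.467, 0.467, -0.531, 0.531]
wrist_force: [-0.3, -0.1, -0.0]
finger_gap: 0.0001
t 23.3 tcp_S [-115.23 -109.53  -10.7 ] F_S [-0.23 -0.15 -0.04] toolz yaw rel 0.0 gap 0.1
```

```bash
python3 -m inch '[[[0,0,0.3,0],[0,0,0.6,0]]]' - - ;python3 -c "
from h import *
where()"
```

```text
clock: 23.5
tcp_pos: [0.4559, -0.0323, 0.0173]
orientation: [-0.467, 0.467, -0.531, 0.531]
wrist_force: [-0.6, -0.4, 0.2]
finger_gap: -0.0
t 23.5 tcp_S [-114.63 -109.53  -10.69] F_S [-0.53 -0.52  0.17] toolz yaw rel 0.0 gap -0.0
```

```bash
python3 -m inch '[[[0,0,0.2,0],[0,0,0.4,0]]]' - - ;python3 -c "
from h import *
where()"
```

```text
clock: 23.7
tcp_pos: [0.4559, -0.0323, 0.0172]
orientation: [0.467, -0.467, 0.531, -0.531]
wrist_force: [-1.6, 0.7, 1.9]
finger_gap: -0.0002
t 23.7 tcp_S [-114.64 -109.53  -10.79] F_S [-1.7   0.54  1.87] toolz yaw rel -0.0 gap -0.2
```

```bash
python3 -m inch '[[[0,0,0.2,0],[0,0,0.4,0]]]' - - ;python3 -c "
from h import *
where()"
```

```text
clock: 23.9
tcp_pos: [0.4559, -0.0323, 0.0171]
orientation: [0.467, -0.467, 0.531, -0.53]
wrist_force: [-2.7, 0.0, 1.5]
finger_gap: -0.0001
t 23.9 tcp_S [-114.58 -109.5   -10.85] F_S [-2.65 -0.33  1.49] toolz yaw rel 0.0 gap -0.1
```

```bash
python3 -m inch '[[[0,0,-0.8,0],[0,0,-1.6,0],[0,0,-5,0],[0,0,-12,0],[0,0,-20,0],[0,-30,-25,0],[0,-70,-25,0],[0,-112,-25,0],[0,-112,-25,0]]]' - -
python3 -c "
from h import *
where(); print(go([-56.5,-240,102]),go([-56.5,-240,-7]))"
```

```text
clock: 24.8
tcp_pos: [0.4349, -0.03, 0.1344]
orientation: [-0.469, 0.465, -0.528, 0.534]
wrist_force: [1.4, 0.4, 0.3]
finger_gap: -0.0
t 24.8 tcp_S [-135.78 -109.92  106.45] F_S [1.32 0.58 0.26] toolz yaw rel 0.0 gap -0.0
[130.1   5.3  79.2] [129.9 114.3  78.2]
```

```bash
python3 -m inch '[[[25,0,15,0],[60,0,40,0],[95,0,62,0],[122,0,77,0],[130,0,79,0],[130,10,79,0],[130,50,79,0],[130,90,79,0],[130,110,79,0],[130,114,79,0]]]' - -
python3 -m inch '[[[0,0,0,0],[0,0,0,0],[0,0,0,0]]]' - - >/dev/null
python3 -c "
from h import *
where(); print(go([-56.5,-224,-7]))"
```

```text
clock: 25.8
tcp_pos: [0.4898, -0.165, 0.0119]
orientation: [0.467, -0.468, 0.533, -0.528]
wrist_force: [-0.3, -0.6, -0.3]
finger_gap: -0.0002
t 26.1 tcp_S [ -58.67 -239.66  -11.2 ] F_S [-0.03  0.16 -0.05] toolz yaw rel 0.02 gap 0.2
[-15.7  -4.2   2.2]
```

```bash
python3 -m inch '[[[-4,-3,2,0],[-9,-4,2,0],[-13,-4,2,0],[-15,-4,2,0],[-15,-4,2,0]]]' - - ;python3 -c "
from h import *
where()"
```

```text
clock: 26.6
tcp_pos: [0.4976, -0.1531, 0.0193]
orientation: [0.467, -0.467, 0.531, -0.531]
wrist_force: [-0.0, 0.1, -0.1]
finger_gap: -0.0001
t 26.6 tcp_S [ -57.9  -224.08   -8.69] F_S [-0.03  0.13 -0.13] toolz yaw rel 0.04 gap -0.1
```

```bash
python3 -m inch '[[[-0.5,0,0,0],[-1,0,0,0],[-1.5,0,0,0],[-2,0,0,0]]]' - - ;python3 -c "
from h import *
where()"
```

```text
clock: 27.0
tcp_pos: [0.4979, -0.1517, 0.0192]
orientation: [0.467, -0.467, 0.531, -0.531]
wrist_force: [0.0, 0.5, 0.1]
finger_gap: 0.0001
t 27.0 tcp_S [ -57.81 -222.61   -8.75] F_S [-0.05  0.5   0.05] toolz yaw rel -0.01 gap 0.1
```

```bash
python3 -m inch '[[[-0.5,0,0.6,0],[-1,0,1.3,0],[-1.3,0,1.3,0],[-1.3,0,1.3,0]]]' - - ;python3 -c "
from h import *
where()"
```

```text
clock: 27.4
tcp_pos: [0.4994, -0.1505, 0.0193]
orientation: [-0.467, 0.467, -0.531, 0.531]
wrist_force: [-0.4, -0.4, 0.5]
finger_gap: -0.0001
t 27.4 tcp_S [ -56.45 -221.2    -8.69] F_S [-0.36 -0.47  0.52] toolz yaw rel 0.01 gap -0.1
```

```bash
python3 -m inch '[[[-0.3,0,0,0],[-0.5,0,0,0],[-0.5,0,0,0]]]' - - ;python3 -c "
from h import *
where()"
```

```text
clock: 27.7
tcp_pos: [0.4994, -0.15, 0.0193]
orientation: [-0.467, 0.467, -0.531, 0.531]
wrist_force: [0.9, 0.1, 0.8]
finger_gap: -0.0
t 27.7 tcp_S [ -56.5  -220.73   -8.67] F_S [0.83 0.23 0.8 ] toolz yaw rel 0.0 gap -0.0
```

```bash
python3 -m inch '[[[-0.3,0,0,0],[-0.5,0,0,0],[-0.5,0,0,0]]]' - - ;python3 -c "
from h import *
where()"
```

```text
clock: 28.0
tcp_pos: [0.4995, -0.1497, 0.0193]
orientation: [-0.467, 0.467, -0.531, 0.531]
wrist_force: [-1.8, -2.3, -0.1]
finger_gap: 0.0001
t 28.0 tcp_S [ -56.47 -220.48   -8.65] F_S [-1.49 -2.53 -0.11] toolz yaw rel -0.01 gap 0.1
```

```bash
python3 -m inch '[[[-0.3,0,0,0],[-0.3,0,0,0]]]' - - ;python3 -c "
from h import *
where()"
```

```text
clock: 28.2
tcp_pos: [0.4995, -0.1497, 0.0193]
orientation: [-0.467, 0.467, -0.531, 0.531]
wrist_force: [-0.9, -3.3, -0.5]
finger_gap: -0.0002
t 28.2 tcp_S [ -56.49 -220.44   -8.67] F_S [-0.43 -3.35 -0.52] toolz yaw rel -0.02 gap -0.2
```

```bash
python3 -m inch '[[[0.8,0,0,0],[1.6,0,0,0],[4,0,0,0],[10,0,0,0],[16,0,0,0],[18,-25,0,0],[18,-65,0,0],[18,-110,0,0],[18,-155,0,0],[18,-158,0,0]]]' - -
python3 - <<'E'
from h import *
where(); print(go([-78,50,150]))
st=env.get_state();im=env.read_camera('wrist');cv2.imwrite('pics/w15.png',im); m=platefit(im,st); np.save('/tmp/w15.npy',np.r_[st['tcp_pos'],st['orientation']])
E
```

```text
clock: 29.2
tcp_pos: [0.5005, -0.1692, 0.1837]
orientation: [-0.469, 0.466, -0.527, 0.534]
wrist_force: [0.3, -0.1, 0.3]
finger_gap: -0.0001
t 29.2 tcp_S [ -53.01 -239.65  155.71] F_S [ 0.29 -0.02  0.28] toolz yaw rel -0.02 gap -0.1
[-289.7    4.4  -25.1]
front n 144 y -206.0 -68.0 skew deg 0.04 x at y=-60,-137,-210 [-101.5 -101.6 -101.7] rms 0.22
back n 149 y -206.0 -67.0 skew deg 0.05 x at y=-60,-137,-210 [-1.3 -1.4 -1.4] rms 0.2
```

View pics/w15.png

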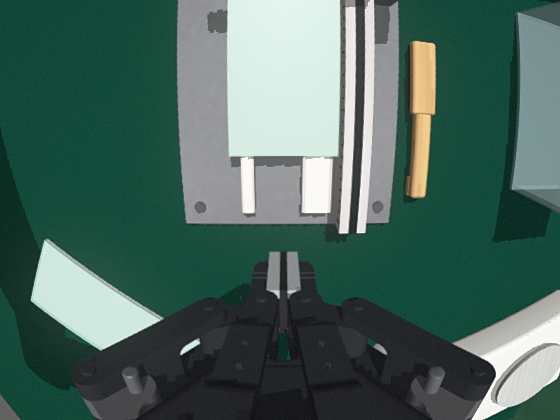

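```bash
python3 -m inch '[[[-25,0,-5,0],[-65,0,-10,0],[-110,0,-15,0],[-155,0,-20,0],[-200,0,-25,0],[-245,0,-25,0],[-280,0,-25,0],[-290,0,-25,0],[-290,0,-25,0],[-290,0,-25,0]]]' - -
python3 - <<'E'
from h import *
where(); print(go([-72,50,88]))
st=env.get_state();im=env.read_camera('wrist');cv2.imwrite('pics/w16.png',im); platefit(im,st)
print(toS(onz('wrist',[(283,156)],.034,st)))
E
```

```text
clock: 30.25
tcp_pos: [0.5088, 0.1229, 0.1764]
orientation: [0.466, -0.468, 0.531, -0.531]
wrist_force: [-0.6, 0.1, -0.2]
finger_gap: 0.0002
t 30.25 tcp_S [-81.91  51.11 148.39] F_S [-0.6   0.04 -0.21] toolz yaw rel -0.02 gap 0.2
[ 1.  60.4 10. ]
front n 64 y -385.0 -163.0 skew deg -1.33 x at y=-60,-137,-210 [352.1 353.9 355.5] rms 0.66
back n 61 y -394.0 -164.0 skew deg -33.34 x at y=-60,-137,-210 [290.5 341.2 389.2] rms 1.45
[[-82.1999456   82.39026714   6.        ]]
```

View pics/w16.png

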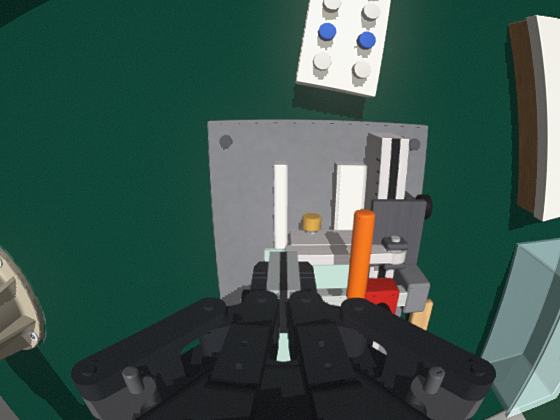

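```bash
python3 -m inch '[[[0,20,5,0],[0,42,10,0],[0,55,10,0],[0,59,10,0],[0,59,10,0],[0,59,10,0]]]' - -
python3 -c "
from h import *
where()
cv2.imwrite('pics/s17.png',env.read_camera('side')[130:250,250:410].repeat(4,0).repeat(4,1))"
```

```text
clock: 30.9
tcp_pos: [0.5197, 0.1218, 0.1191]
orientation: [-0.467, 0.467, -0.531, 0.531]
wrist_force: [0.4, 0.5, -0.1]
finger_gap: 0.0002
t 30.9 tcp_S [-70.94  51.42  91.06] F_S [ 0.35  0.53 -0.14] toolz yaw rel -0.07 gap 0.2
```

View pics/s17.png

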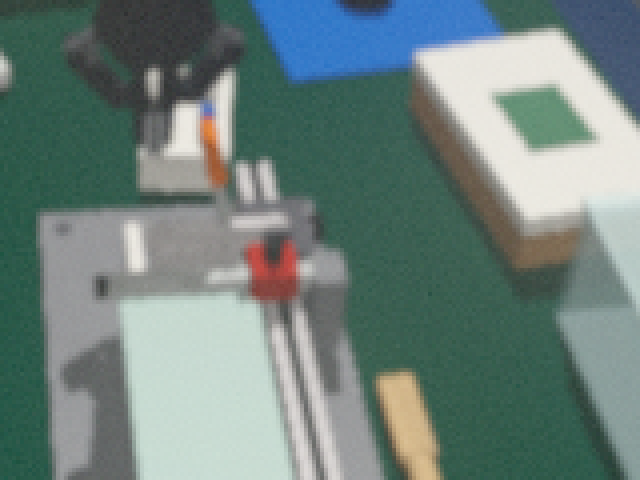

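```bash
python3 -m inch '[[[-4,0,6,0],[-4,0,12,0],[-4,0,16,0],[-4,0,20,0],[-4,0,25,0],[-4,-3,31,0],[-4,-7,37,0],[-4,-10,43,0],[-4,-12,49,0],[-4,-13,55,0]]]' - -
python3 -c "
from h import *
where()"
python3 -m inch '[[[0,0,6,0],[0,0,12,0],[0,0,18,0],[0,1,24,0],[0,3,30,0],[0,5,36,0]]]' - -
python3 -c "
from h import *
where()
cv2.imwrite('pics/s18.png',env.read_camera('side')[130:250,250:410].repeat(4,0).repeat(4,1))"
```

```text
clock: 31.95
tcp_pos: [0.5735, 0.1198, 0.1319]
orientation: [0.467, -0.468, 0.531, -0.53]
wrist_force: [-4.2, 1.1, 3.4]
finger_gap: -0.0002
t 31.95 tcp_S [-17.35  56.28 103.85] F_S [-4.33  0.56  3.36] toolz yaw rel 0.03 gap -0.2
clock: 32.55
tcp_pos: [0.6106, 0.1147, 0.126]
orientation: [-0.467, 0.467, -0.531, 0.531]
wrist_force: [-1.8, 0.6, 1.5]
finger_gap: -0.0
t 32.55 tcp_S [20.17 55.96 97.98] F_S [-1.81  0.36  1.55] toolz yaw rel -0.01 gap -0.0
```

View pics/s18.png

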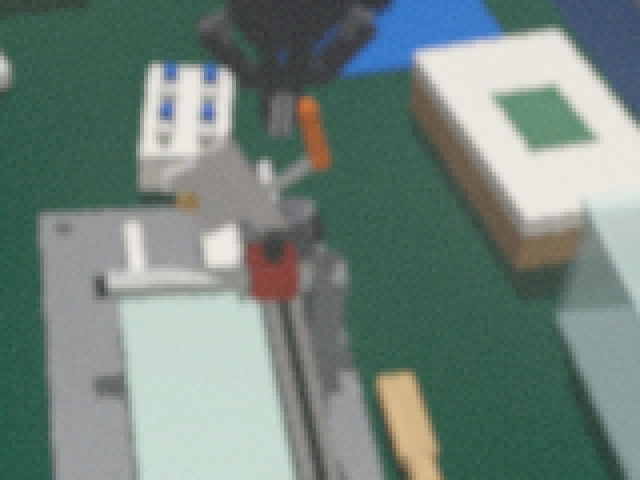

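```bash
python3 -m inch '[[[0,2,5,0],[0,4,10,0],[0,6,15,0],[0,9,20,0],[0,12,24,0],[0,16,28,0],[0,19,31,0],[0,22,33,0],[0,24,35,0],[0,24,35,0]]]' - -
python3 -c "
from h import *
where()
cv2.imwrite('pics/s19.png',env.read_camera('side')[130:250,250:410].repeat(4,0).repeat(4,1))"
```

```text
clock: 33.6
tcp_pos: [0.6448, 0.1105, 0.1019]
orientation: [0.467, -0.467, 0.531, -0.531]
wrist_force: [-2.5, 0.6, -2.3]
finger_gap: 0.0001
t 33.6 tcp_S [54.6  56.08 73.89] F_S [-2.54  0.31 -2.28] toolz yaw rel -0.0 gap 0.1
```

View pics/s19.png

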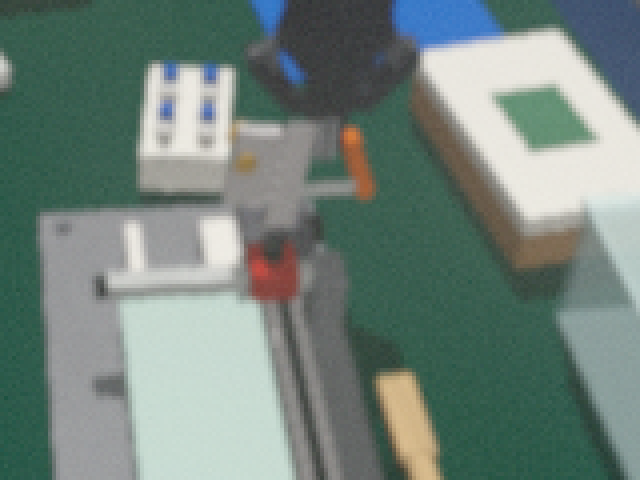

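```bash
python3 -m inch '[[[0,1,1,0],[0,2,2,0],[0,2,2,0]]]' - -
python3 -c "
from h import *
where()"
python3 -m inch '[[[0,0,-5,0],[0,0,-10,0],[0,-20,-10,0],[0,-50,-10,0],[0,-90,-10,0],[0,-110,-10,0],[0,-110,-10,0],[0,-110,-10,0]]]' - -
python3 - <<'E'
from h import *
where();print(go([-53,-240,155]))
s=env.read_camera('scene');cv2.imwrite('pics/c20.png',cv2.resize(s[200:300,210:360],None,fx=5,fy=5,interpolation=cv2.INTER_CUBIC))
cv2.imwrite('pics/s20.png',env.read_camera('side')[130:250,250:410].repeat(4,0).repeat(4,1))
E
```

```text
clock: 33.95
tcp_pos: [0.6464, 0.1103, 0.1001]
orientation: [0.467, -0.467, 0.531, -0.531]
wrist_force: [-4.1, 0.8, -1.7]
finger_gap: 0.0002
t 33.95 tcp_S [56.22 56.11 72.11] F_S [-4.2   0.3  -1.65] toolz yaw rel 0.01 gap 0.2
clock: 34.75
tcp_pos: [0.6374, 0.1115, 0.2111]
orientation: [-0.468, 0.466, -0.53, 0.531]
wrist_force: [-0.1, -0.8, -0.3]
finger_gap: -0.0
t 34.75 tcp_S [ 47.15  56.21 183.06] F_S [ 0.02 -0.83 -0.27] toolz yaw rel 0.0 gap -0.0
[ 296.2   27.6 -100.2]
```

View pics/s20.png

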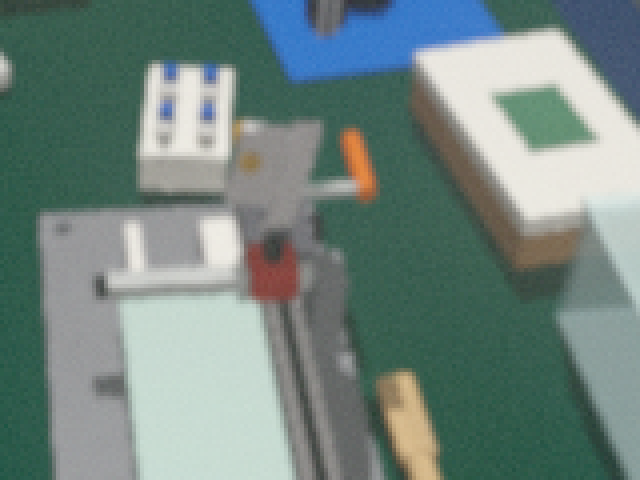

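View pics/c20.png

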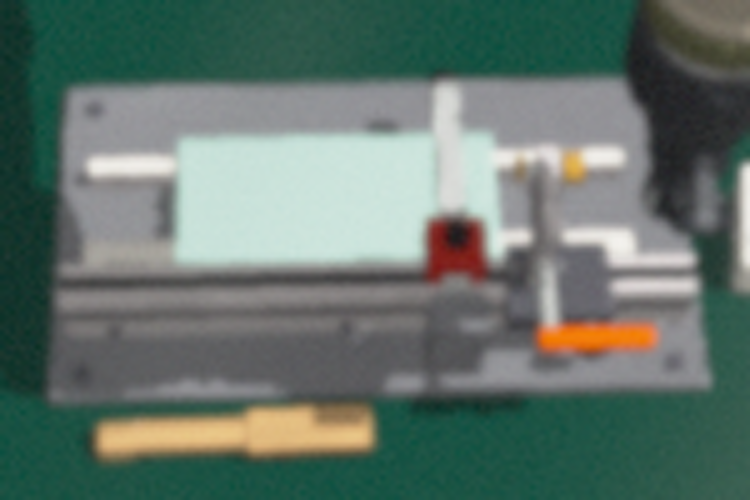

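```bash
python3 -m inch '[[[30,0,-10,0],[70,0,-25,0],[115,0,-40,0],[160,0,-55,0],[205,0,-70,0],[250,10,-85,0],[285,22,-97,0],[296,27,-100,0],[296,27,-100,0],[296,27,-100,0]]]' - -
python3 - <<'E'
from h import *
where()
st=env.get_state();im=env.read_camera('wrist');cv2.imwrite('pics/w21.png',im); platefit(im,st)
p=np.load('/tmp/w15.npy'); st0={'tcp_pos':p[:3],'orientation':p[3:]}
def endrow(im,col):
    h=cv2.cvtColor(im,cv2.COLOR_BGR2HSV); m=cv2.inRange(h,(68,10,185),(95,60,255))
    n,l,s,c=cv2.connectedComponentsWithStats(m); m=l==1+np.argmax(s[1:,4]); return np.where(m[:,col])[0].max()+.5
im0=cv2.imread('pics/w15.png')
for c in (262,270,280,290): 
    print(toS(onz('wrist',[(c,endrow(im0,c))],.034,st0))[0].round(1),toS(onz('wrist',[(c,endrow(im,c))],.034,st))[0].round(1))
E
```

```text
clock: 35.85
tcp_pos: [0.5, -0.1687, 0.1828]
orientation: [0.467, -0.467, 0.531, -0.53]
wrist_force: [0.2, 0.4, 0.1]
finger_gap: 0.0003
t 35.85 tcp_S [ -53.53 -239.22  154.83] F_S [0.19 0.4  0.06] toolz yaw rel 0.0 gap 0.3
front n 134 y -206.0 -66.0 skew deg 0.13 x at y=-60,-137,-210 [-101.1 -101.3 -101.5] rms 0.2
back n 150 y -205.0 -66.0 skew deg 0.12 x at y=-60,-137,-210 [-0.9 -1.1 -1.3] rms 0.2
[ -70.6 -209.5    6. ] [ -72.8 -209.2    6. ]
[ -63.3 -209.5    6. ] [ -65.5 -209.2    6. ]
[ -54.2 -209.5    6. ] [ -56.4 -209.2    6. ]
[ -45.2 -209.5    6. ] [ -47.4 -209.2    6. ]
```

View pics/w21.png

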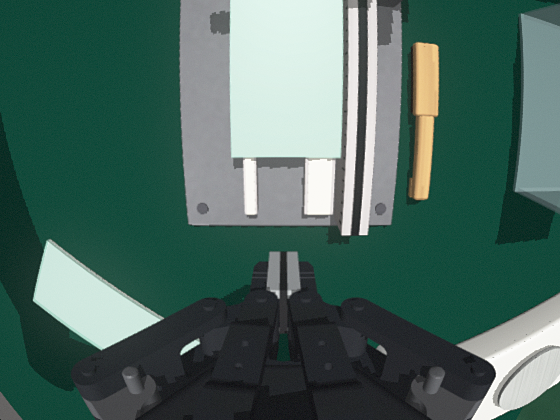

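Nothing moved within what the camera can resolve (0.3 mm along the fence, 0.1° in skew). The plate lies flush, the stop is up and the arm is clear.

```bash
python3 -c "
from workcell import env
print(env.hand_in())"
```

```text
the job is handed in; nothing more can be done
None
```

I flipped the stop down to its end, pushed the plate against the fence and then onto the brass pad. I nudged both contacts again lightly, flipped the stop back up and handed in at about 36 s.

**Last checks**
- **Fence:** the plate lies along the fence to about 0.1°. A repeat push of 2.7 N met the fence at the same tool position as the first push, within 0.1 mm.
- **Gauging pad:** a repeat push of 3.4 N along the plate stopped at the same place as before. By the camera, the plate's centre is about y = -109, inside the allowed -103 to -113.
- **After the flip-up:** the plate's end reads 0.3 mm different and its skew 0.1° different from before, both within camera error.
- **Stop and surroundings:** the stop is at or slightly past its original up angle. The brush, rack and other things look unmoved where I could see them. I did not check all of them in the last pictures.

**Imperfect**
- **Too-firm pushes:** the first push on the pad peaked at about 8.6 N before I backed off, because I queued three steps before looking at the force. The first push against the fence peaked at about 6 N. Both are firmer than I wanted for the glass. I saw no sign of chipping, but I can't rule it out.
- **Small offset:** the pictures put the plate's back edge about 1 mm off the nominal fence line. I put that down to camera calibration, because the touch checks showed it against the fence.

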